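# Hold a clock board carrier in the corner of its test nest

## Task

Pick up the black circuit-board carrier by its orange rib, lay it flat on the aluminium test nest clear of the blue lips, and slide it in under both lips into the corner, its long side square against the far brass bar and its short side against the right brass bar. Push both sprung bars in together to about three quarters of their travel (at least half), and finish while still gripping the carrier and holding both bars pressed. Leave the other things on the bench where they are.

Things in the scene. Friction and masses are not known exactly. Their poses are not given: they have to be found in the camera images.
- carrier_rib (a point): Grip point on the orange rib of the carrier, 38 mm above the carrier's underside, over its centre. The rib stands upright, 14 mm thick (x), 40 mm long (y), its top 53 mm above the carrier's underside: grip it across the 14 mm, fingers closing along x. With fingertips 19 mm above the carrier's underside they pass over the nest's lips. z up; a half turn makes no difference.
- carrier: The circuit-board carrier: black plate with a green board on it, 56 mm (x) by 76 mm (y), 8 mm thick, 0.08 to 0.17 kg, with the orange rib on top. Origin at the centre of its underside. Starts flat on the bench, long side roughly along the nest's y (within 0.9 rad).
- nest_top (a point): Centre of the upper face of the test nest, a fixed aluminium plate 150 x 150 x 8 mm on the bench. Its x points to the far side, y left, z up. Far (+x) and right (-y) sides have fences with lips and brass bars; near and left sides are open. A carrier centred at x = 0, y = +10 mm is clear of both lips; aligned with both bars 6 mm in, its centre is at x = +27, y = -17 mm.
- far_lip_edge (a point): Middle of the lower edge of the far blue lip, 11.5 mm above the nest's plate (44 mm from the nest's centre along x). The lip is 2.5 mm thick, its top 14 mm above the plate; it overhangs the plate 5 mm nearer than the far bar's relaxed face. Axes as the nest's.
- right_lip_edge (a point): Middle of the lower edge of the right blue lip, 11.5 mm above the nest's plate (44 mm from the nest's centre along -y); 2.5 mm thick, and 5 mm further left than the right bar's relaxed face. Axes as the nest's.
- far_bar_face (a point): Middle of the near face of the far brass bar, 5 mm above the nest's plate, relaxed 49 mm from the nest's centre along x; the face is 68 mm long (y), 8 mm high. Moves with the bar. The bar lies under the lip, hidden from above.
- right_bar_face (a point): Middle of the left face of the right brass bar, 5 mm above the nest's plate, relaxed 49 mm from the nest's centre along -y; the face is 42 mm long (x), 8 mm high. Moves with the bar. The bar lies under the lip, hidden from above.
- far_bar (a joint): Travel of the far brass bar along the nest's +x: 0 relaxed to 0.008 m fully in. Sprung: 1.6 N to start, plus 0.8 N per mm (6.4 N at 6 mm), with a hard end at 8 mm. Two red pins on the bar show its travel: they stick out behind the far fence by 2 mm when relaxed, 8 mm when the bar is 6 mm in.
- right_bar (a joint): Travel of the right brass bar along the nest's -y: 0 relaxed to 0.008 m fully in. Sprung: 1.6 N to start, plus 0.8 N per mm, hard end at 8 mm. Two red pins on the bar show its travel: they stick out right of the right fence by 2 mm when relaxed, 8 mm when the bar is 6 mm in.
- ivory_pot: Bystander: yellowed pot with a knobbed lid, 74 mm wide, 66 mm high, to the left. Origin under its centre.
- glue_tube: Bystander: green and white tube, 127 x 34 x 25 mm, lying to the right. Origin under its centre.
- cutters: Bystander: blue-handled side cutters, 120 x 45 x 12 mm, lying at the front edge of the bench. Origin under its centre.
- polished_tin: Bystander: round steel tin with a lid, 55 mm wide, 34 mm high, towards the back of the bench. Origin under its centre.
Mind the look-alikes: they are no part of the job. Leave any purple look-alike of the carrier alone. Of the things that look like the part that bears nest_top, take the one that is farthest to the robot's left at the start.

How it is judged:
At the end, for the whole second after the job is handed in: Last second: fingers still hold the carrier, at rest (under 10 mm/s), flat on the nest under both lips (within 3 mm, tilt < 0.06 rad), square to the bars within 0.07 rad; both bars over 4 mm in, with the carrier's centre beyond x = 23.5 and y = -13.5 mm in the nest's frame (value of joint each of far_bar, right_bar above 0.004 m and x of carrier in the frame of nest_top above 0.0235 m and y of carrier in the frame of nest_top below -0.0135 m and z of carrier in the frame of nest_top below 0.003 m and angle between the x axis of carrier and the x axis of nest_top, either way round below 0.07 rad and angle between carrier's own z axis and vertical below 0.06 rad and contact force between the fingers and carrier above 1 N and linear speed of carrier below 0.01 m/s); the arm keeps its last pose, push and grip.
It fails at once if a bystander is moved by more than 30 mm (distance of any of ivory_pot, glue_tube, cutters, polished_tin from where it was at the start of the episode above 0.03 m).
It also fails if it takes over 40 s, if anything falls off the work surface, if the arm or the gripper's body presses on something with over 40 N, if the wrist force passes 120 N, or if a joint passes its speed limit or range.

## Robot

A 6-joint arm with a two-finger parallel gripper is mounted at the origin on a cart in front of the work surface, level with it; the furniture and walls round the work are solid. World frame = base frame: x ahead of the robot, y to its left, z up, the work surface at z = 0. Lengths are in m, angles in rad, forces in N, time in s.
With the tool pointing down it reaches from about 0.35 to 0.775 m from the base axis. Payload 5.5 kg.
Tool frame: the origin (TCP) lies at the very end of the fingers, on their centre line; the grasp point (between the pads) lies 19 mm behind it (bot.grasp_offset is the distance from the TCP to the grasp point, in m); z points along the fingers, y is the line along which they close (so a half turn about z gives the same grasp; the last joint's range is limited). The gripper opens to 85 mm and grips with 20 to 120 N. Pads are 22 mm wide; open, the fingers measure 114 mm over their backs; the gripper's body (76 mm by 85 mm) begins 54 mm behind the grasp point. The pads swing forward as they close: fully open they stand 13 mm farther back than shut.
Start: joints at [1.029, 0.313, 0.046, 1.304, 0, 1.431], TCP at [0.225, 0.529, 0.231] pointing down, gripper open.
Joint ranges: [-2.76, 2.76], [-0.86, 1.69], [-1.03, 1.26], [-2.2, 2.34], [-1.47, 1.5], [-3.14, 3.14]. Speed limits (rad/s): [2.57, 2.57, 3.14, 3.14, 3.14, 3.14].

## Interface

Orientations are given as a rotation vector (axis times angle).
In Python, from plant import bot gives the robot as it stands. The module is installed in compiled form; this text tells all that it offers.
- The arm moves only by the shell command python3 -m jog 'ROWS' [OPENING]. ROWS is JSON, a list of rows, each a list of 2 entries, a list of its own where there are three numbers: the shift along the tool's x, y, z normalised to -1 to 1, where 1 is 12 cm, then the turn, a rotation vector about the tool's x, y, z normalised to -1 to 1, where 1 is 180 degrees. In form: [[[dx, dy, dz], [ax, ay, az]], ...]. A call has 1 to 5 rows; each row is the pose to reach, as a shift and turn from the pose commanded when the call began, along the tool's axes at that moment, turning the shorter way round; what a row does not reach only later rows make up. A row lasts 1/12 s, in which the tool goes at most 41.7 mm and 7.16 degrees, less where a joint would pass 70% of its speed; a pose out of reach is approached as far as the arm can. A call with a number of a shift or a turn outside -1 to 1 is refused whole. A call with a gripper value outside its range is refused whole. OPENING is the opening, from -1 (shut) to 1 (fully open), set as the call begins (- or left out, the last holds). The fingers move at their own pace and stop on an object; the grip force is fixed at half the most. Time passes only in rows, so rows that repeat a pose let the fingers close. It gives the time, the measured TCP pose, the force, the opening and the grip force at its end, in the units of the state.
- bot.get_obs(): the state, without advancing time (a new reading comes with each control period).
- bot.capture(name): name is "scene" or "top"; returns a dict with "image" (420x560x3 uint8, red, green, blue), "range_z" (420x560 float32, m along the optical axis (not along the pixel's ray), 0 where there is no reading), "vertical_fov" (degrees; the focal length in pixels is half the picture's height over the tangent of half this angle, whatever the lens; pixels are square), "cx", "cy" (the principal point, pixels), "k1" (the pictures are not rectified: a ray, as slopes to the right and down, at radius r is drawn at 1 + k1 r^2 times it, then the intrinsics apply), "position" and "attitude" of the camera in the world. Camera axes: x right, y up, looking along -z (the intrinsics and any distortion apply to the point x, -y, -z); pixel columns grow to the right and rows downward; lengths in m; the calibration is good to about 2 mm. A picture is of the moment at which its call begins.
- bot.job_done(): hands the job in; it is judged then, once.
Trained networks look in a picture, given as the dict that the camera call returned (one of the last four; its "shot" number tells which), for a name from the list of things; names that differ only in an ending like _2 or _b are one class to them, and where a whole thing is asked for, a point or a joint stands for the part that bears it (a point fixed in the world has none). Each returns a list of dicts, best first, with "confidence" (0 to 1); they miss things now and then, are a little off and sometimes report something else, mostly with a low value. They report only what shows in the picture. A call takes as long as a camera call. They do not tell look-alikes from the thing itself.
- bot.recognise(picture, query): "centre" ([column, row] in pixels, amid what is visible of it).
The state is a dict: "time": time; "joints": joint angles; "dq": joint speeds; "joint_torque": joint torques, N m; "eef_pos": TCP position; "ee_rot": TCP orientation; "contact_force": force on the tool from outside, world axes, zero at the start; "torque": the same for the moment, N m; "finger_gap": finger opening in m; "grip_force": force on a finger pad.
Only numpy, scipy, OpenCV 4.12 (cv2) and the standard library are available. Lean on these libraries where they do the work, as an engineer would, in place of code of your own. Each camera call takes 0.05 s, during which the arm holds its last target. There are 200 camera calls.

## Working session

There is one attempt and no reset: what is moved stays moved. The work goes in short steps, Python scripts to look and compute and a shell command to move; the robot and the scene stay as the last step left them, time stands still between calls to the robot, and variables do not carry over. Pictures are saved under pics/ and viewed, at most 10 in all, crops included, and the job is handed in when it is done.

```bash
mkdir -p pics; cat > h.py <<'E'
import numpy as np,cv2
from scipy.spatial.transform import Rotation as R
from plant import bot
def rot(p):
    a=np.array(p['attitude'],float)
    return a.reshape(3,3) if a.size==9 else R.from_rotvec(a).as_matrix()
def pix2w(p,uv,z=None):
    """world point of pixel(s), from range or by plane z"""
    H,W=p['image'].shape[:2];f=H/2/np.tan(np.radians(p['vertical_fov'])/2)
    uv=np.atleast_2d(np.array(uv,float))
    d=(uv-[p['cx'],p['cy']])/f;s=d.copy()
    for _ in range(20): s=d/(1+p['k1']*(s**2).sum(1,keepdims=True))
    ray=np.c_[s[:,0],-s[:,1],-np.ones(len(s))]
    Rm=rot(p);t=np.array(p['position'])
    if z is None:
        i=np.round(uv).astype(int);r=p['range_z'][i[:,1],i[:,0]]
        return (ray*r[:,None])@Rm.T+t
    w=ray@Rm.T
    return t+w*((z-t[2])/w[:,2])[:,None]
def w2pix(p,X):
    H=p['image'].shape[0];f=H/2/np.tan(np.radians(p['vertical_fov'])/2)
    c=(np.atleast_2d(X)-np.array(p['position']))@rot(p)
    s=np.c_[c[:,0],-c[:,1]]/-c[:,2:]
    s=s*(1+p['k1']*(s**2).sum(1,keepdims=True))
    return s*f+[p['cx'],p['cy']]
def cloud(p):
    H,W=p['image'].shape[:2];v,u=np.mgrid[:H,:W]
    return pix2w(p,np.c_[u.ravel(),v.ravel()]).reshape(H,W,3)
def save(n,im): cv2.imwrite('pics/'+n+'.png',im[:,:,::-1])
E
python3 - <<'E'
from h import *
np.set_printoptions(precision=4,suppress=True)
for n in('scene','top'):
    p=bot.capture(n);save(n+'0',p['image'])
    print(n,{k:v for k,v in p.items() if k not in('image','range_z')})
    for q in('carrier','carrier_rib','nest_top','far_lip_edge','right_lip_edge'):
        for r in bot.recognise(p,q): 
            c=np.clip(r['centre'],0,[559,419]);print(q,r['confidence'],c,pix2w(p,c)[0])
print(bot.get_obs())
E
```

```text
scene {'vertical_fov': 54.225975102867295, 'cx': 275.11356081604094, 'cy': 203.6881751819141, 'k1': 0.016808611493829125, 'position': array([ 0.2061, -0.7514,  0.749 ]), 'attitude': array([ 0.7661, -0.2009, -0.4842]), 'shot': 1}
carrier 0.92 [294.9 198.8] [ 0.6141 -0.1278  0.0207]
carrier 0.87 [243.9 184.5] [ 0.5248 -0.0166  0.021 ]
carrier_rib 0.94 [247.2 186.6] [ 0.5306 -0.0239  0.0168]
carrier_rib 0.94 [295.2 197.2] [ 0.6154 -0.1268  0.0249]
nest_top 0.81 [313. 253.] [ 0.5655 -0.2882  0.0084]
nest_top 0.68 [422.1 314.9] [ 0.6701 -0.5261  0.0094]
far_lip_edge 0.96 [418.8 315.2] [ 0.6642 -0.5233  0.009 ]
far_lip_edge 0.88 [313.5 252.2] [ 0.5676 -0.287   0.0087]
right_lip_edge 0.97 [418.7 314.1] [ 0.6671 -0.5207  0.0068]
right_lip_edge 0.79 [313.6 249.4] [ 0.5734 -0.2787  0.0062]
top {'vertical_fov': 54.94832924901756, 'cx': 276.6203790571438, 'cy': 207.560628069196, 'k1': -0.08585954562406202, 'position': array([ 0.3977, -0.1478,  1.1739]), 'attitude': array([ 0.0751, -0.11  , -1.545 ]), 'shot': 2}
carrier 0.83 [221.2 206.8] [ 0.5294 -0.0165  0.0526]
carrier 0.79 [255.7 178.9] [ 0.6
[... 259 characters left out ...]
1 [395.7 168.8] [ 0.6614 -0.5245  0.0109]
far_lip_edge 0.61 [312.5 196.2] [ 0.5722 -0.2762  0.0105]
right_lip_edge 0.87 [394.8 164.1] [ 0.6756 -0.522   0.011 ]
right_lip_edge 0.68 [312.1 196.3] [ 0.5719 -0.2751  0.0105]
{'time': 0.6, 'joints': array([ 1.0294,  0.3132,  0.0461,  1.3036, -0.    ,  1.4312]), 'dq': array([-0.0013, -0.0012,  0.0001,  0.0019,  0.0017, -0.    ]), 'joint_torque': array([ -0.0001, -48.0149,  29.8665,   0.0003,  -0.0001,   0.    ]), 'eef_pos': array([0.2249, 0.5292, 0.2313]), 'ee_rot': array([0.627 , 3.0784, 0.0001]), 'contact_force': array([-0.3924,  0.0026,  0.0957]), 'torque': array([-0.0349, -0.046 ,  0.0016]), 'grip_force': 0.0, 'finger_gap': 0.08562754975442921}
```

```bash
python3 - <<'E'
import cv2
a=cv2.imread('pics/top0.png');cv2.imwrite('pics/top0c.png',cv2.resize(a[120:270,180:380],None,fx=4,fy=4,interpolation=cv2.INTER_CUBIC))
a=cv2.imread('pics/scene0.png');cv2.imwrite('pics/scene0c.png',cv2.resize(a[140:340,200:460],None,fx=3,fy=3,interpolation=cv2.INTER_CUBIC))
E
```

```text
(no output)
```

View pics/top0c.png

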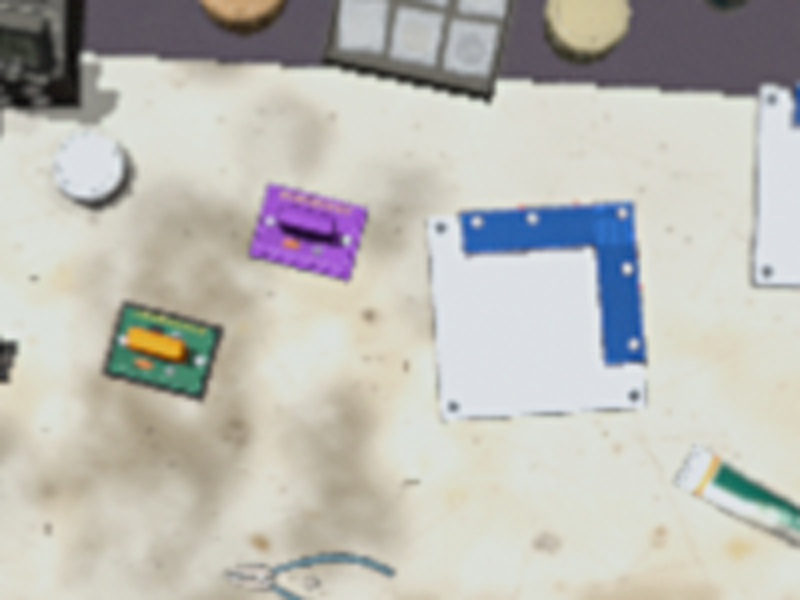

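View pics/scene0c.png

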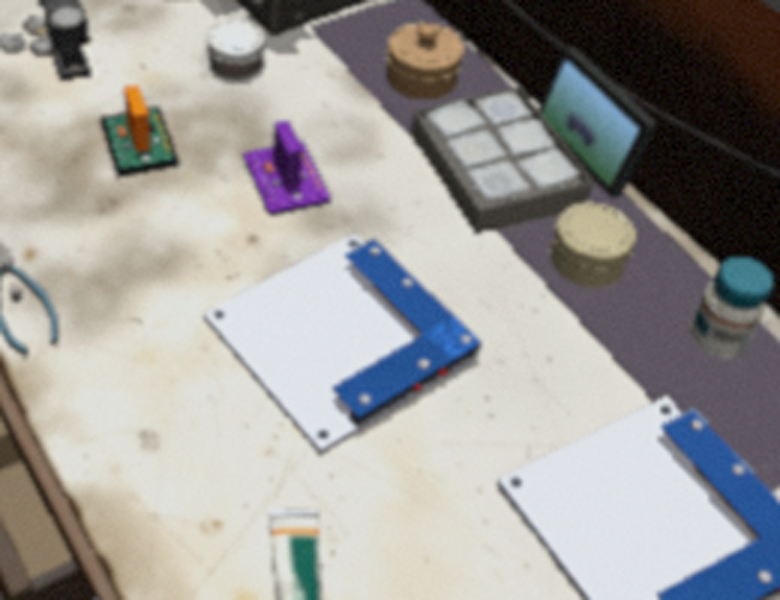

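```bash
cat > m.py <<'E'
from h import *
np.set_printoptions(precision=4,suppress=True)
def masks(p,zs,near,rad):
    hsv=cv2.cvtColor(p['image'],cv2.COLOR_RGB2HSV)
    P=cloud(p);d=np.hypot(P[...,0]-near[0],P[...,1]-near[1])<rad
    return hsv,d,P
def rect(p,m,z):
    m=m.astype(np.uint8);n,l,s,_=cv2.connectedComponentsWithStats(m)
    m=(l==1+np.argmax(s[1:,4])).astype(np.uint8)
    m=cv2.morphologyEx(m,cv2.MORPH_CLOSE,np.ones((5,5)))
    c=max(cv2.findContours(m,cv2.RETR_EXTERNAL,cv2.CHAIN_APPROX_NONE)[0],key=len)[:,0]
    X=pix2w(p,c,z)[:,:2]
    r=cv2.minAreaRect((X*1000).astype(np.float32)); return r,m
E
python3 - <<'E'
from m import *
for n in('top','scene'):
    p=bot.capture(n)
    hsv,d,P=masks(p,0,(0.566,-0.285),0.125)
    blue=d&(hsv[...,1]>120)&(abs(hsv[...,0].astype(int)-110)<15)
    white=d&(hsv[...,1]<22)&(hsv[...,2]>150)
    r,m=rect(p,white|blue,0.008);print(n,'nest',r)
    r,mb=rect(p,blue,0.022);print(n,'lips',r, 'pix',mb.sum())
    hsv,d,P=masks(p,0,(0.529,-0.0165),0.06)
    z=P[...,2]
    h=hsv[...,0];s=hsv[...,1]
    org=d&(s>150)&(h>5)&(h<25)
    car=d&((s>60)&(h>40)&(h<95)|(hsv[...,2]<70)|org)
    print(n,'car',rect(p,car,0.008)[0]); 
    print(n,'rib',rect(p,org&(z>.045),0.053)[0],np.median(P[org&(z>.045)],0),z[d].max())
    o=p['image'].copy();
    for mm,c in((white,(255,0,0)),(blue,(255,255,0)),(car,(0,255,255)),(org,(255,0,255))): o[mm]=c
    w=o[120:270,180:380] if n=='top' else o[140:300,200:360]
    save('m_'+n,cv2.resize(w,None,fx=2,fy=2,interpolation=0))
a=cv2.imread('pics/m_top.png');b=cv2.imread('pics/m_scene.png')
cv2.imwrite('pics/m.png',np.hstack([a[:300],b[:300]]))
E
```

```text
top nest ((566.0450439453125, -288.196533203125), (247.9224853515625, 239.1648406982422), 12.102299690246582)
top lips ((585.3232421875, -289.74005126953125), (115.14704895019531, 123.49701690673828), 5.270145893096924) pix 678
top car ((533.2970581054688, -8.124095916748047), (69.92018127441406, 50.303714752197266), 76.61676025390625)
top rib ((533.0590209960938, -8.90949821472168), (38.98591995239258, 13.856460571289062), 75.46127319335938) [ 0.5326 -0.0089  0.0532] 0.059497693785746986
scene nest ((563.402099609375, -294.8770751953125), (246.09901428222656, 236.83059692382812), 10.698982238769531)
scene lips ((584.1782836914062, -294.27239990234375), (116.3886947631836, 126.16381072998047), 5.290611743927002) pix 973
scene car ((534.3577270507812, 3.4071426391601562), (110.66117858886719, 50.21403503417969), 77.69487762451172)
scene rib ((530.819091796875, -15.100284576416016), (43.52819061279297, 11.556851387023926), 76.07821655273438) [ 0.5308 -0.0154  0.0522] 0.0560619411597012
```

View pics/m.png

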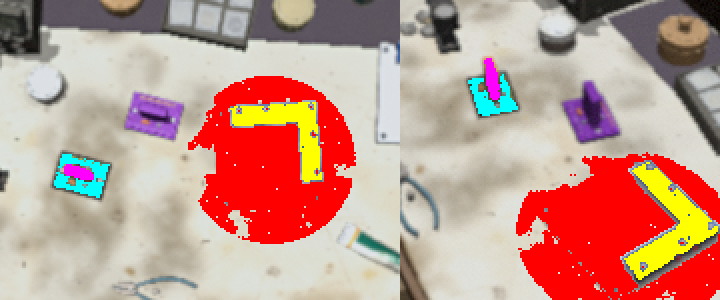

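```bash
cat >> m.py <<'E'
def nest(p,near=(0.566,-0.285),z=0.022,a0=5.27):
    hsv,d,P=masks(p,0,near,0.13)
    blue=d&(hsv[...,1]>120)&(abs(hsv[...,0].astype(int)-110)<15)
    n,l,s,_=cv2.connectedComponentsWithStats(blue.astype(np.uint8));m=(l==1+np.argmax(s[1:,4])).astype(np.uint8)
    m=cv2.morphologyEx(np.pad(m,3),cv2.MORPH_CLOSE,np.ones((5,5)))[3:-3,3:-3]
    big=cv2.resize(m*255,None,fx=4,fy=4,interpolation=cv2.INTER_LINEAR)
    c=max(cv2.findContours((big>127).astype(np.uint8),0,1)[0],key=len)[:,0]
    X=pix2w(p,(c+.5)/4-.5,z)[:,:2]*1000
    ctr=np.array(near)*1000
    for _ in range(4):
        a=np.radians(a0);Q=(X-ctr)@np.array([[np.cos(a),-np.sin(a)],[np.sin(a),np.cos(a)]])
        A=(abs(Q[:,0]-44)<8)&(Q[:,1]>-32)&(Q[:,1]<25)
        B=(abs(Q[:,1]+44)<8)&(Q[:,0]>-20)&(Q[:,0]<32)
        fa=np.polyfit(Q[A,1],Q[A,0],1);fb=np.polyfit(Q[B,0],Q[B,1],1)
        sh=np.array([np.polyval(fa,0)-44,np.polyval(fb,0)+44])
        ctr=ctr+np.array([[np.cos(a),-np.sin(a)],[np.sin(a),np.cos(a)]])@sh
        d1,d2=np.degrees([-np.arctan(fa[0]),np.arctan(fb[0])]);a0+=(d1*A.sum()+d2*B.sum())/(A.sum()+B.sum())
    return ctr,a0,(d1,d2,A.sum(),B.sum())
def todo(x,y,z,yaw):
    """yaw: world angle (deg) of tool y (mod 180). prints shift/0.12, turn/180"""
    o=bot.get_obs();T=R.from_rotvec(o['ee_rot']).as_matrix()
    d=T.T@(np.array([x,y,z])-o['eef_pos'])
    best=None
    for w in(yaw,yaw+180):
        c,s=np.cos(np.radians(w)),np.sin(np.radians(w))
        G=np.c_[np.cross([c,s,0],[0,0,-1]),[c,s,0],[0,0,-1]]
        v=R.from_matrix(T.T@G).as_rotvec()/np.pi
        if best is None or np.linalg.norm(v)<np.linalg.norm(best): best=v
    print('shift',d/.12,'turn',best,'t',o['time'],'F',o['contact_force'],'eef',o['eef_pos'])
E
python3 - <<'E'
from m import *
for n in('top','scene'):print(n,nest(bot.capture(n)))
todo(.532,-.012,.2,-13.7)
E
```

```text
top (array([ 570.5481, -282.453 ]), np.float64(4.285280345047198), (np.float64(-0.6049579777870839), np.float64(0.6915405683196365), np.int64(79), np.int64(71)))
scene (array([ 569.101 , -284.5007]), np.float64(4.230208724191394), (np.float64(-0.810232246684569), np.float64(0.7625709391917493), np.int64(80), np.int64(85)))
shift [-4.1192 -3.1503  0.2608] turn [ 0.     -0.      0.4482] t 0.8 F [-1.1902  0.4242 -0.6633] eef [0.2249 0.5292 0.2314]
```

```bash
python3 -m jog '[[[-0.2,-0.15,0],[0,0,0.039]],[[-0.4,-0.3,0],[0,0,0.078]],[[-0.6,-0.46,0],[0,0,0.117]],[[-0.8,-0.61,0],[0,0,0.156]],[[-1,-0.77,0],[0,0,0.19]]]' 0.4; python3 -c "
from m import *
todo(.532,-.012,.2,-13.7)"
```

```text
time: 1.22
eef_pos: [0.2996, 0.3962, 0.2314]
ee_rot: [1.512, 2.754, 0.001]
contact_force: [1.6, 0.1, -0.3]
finger_gap: 0.0596
grip_force: 0.0
shift [-3.9095 -0.193   0.2609] turn [ 0.0001 -0.0001  0.2565] t 1.2167 F [ 1.6207  0.0789 -0.2822] eef [0.2996 0.3962 0.2314]
```

```bash
python3 -m jog '[[[-0.2,-0.01,0],[0,0,0.039]],[[-0.4,-0.02,0],[0,0,0.078]],[[-0.6,-0.03,0],[0,0,0.117]],[[-0.8,-0.04,0],[0,0,0.156]],[[-1,-0.05,0],[0,0,0.19]]]'; python3 -c "
from m import *
todo(.532,-.012,.2,-13.7)"
```

```text
time: 1.63
eef_pos: [0.3596, 0.2921, 0.2315]
ee_rot: [2.255, 2.187, 0.001]
contact_force: [-0.4, 0.2, -0.7]
finger_gap: 0.0598
grip_force: 0.0
shift [-2.4886  1.5139  0.2626] turn [ 0.0002 -0.0001  0.0663] t 1.6333 F [-0.4388  0.1887 -0.658 ] eef [0.3596 0.2921 0.2315]
```

```bash
python3 -m jog '[[[-0.25,0.15,0],[0,0,0.03]],[[-0.5,0.3,0],[0,0,0.05]],[[-0.75,0.45,0],[0,0,0.066]],[[-1,0.6,0],[0,0,0.066]],[[-1,0.6,0],[0,0,0.066]]]'; python3 -c "
from m import *
todo(.532,-.012,.2,-13.7)"
```

```text
time: 2.05
eef_pos: [0.4311, 0.1671, 0.2314]
ee_rot: [2.468, 1.94, 0.001]
contact_force: [0.2, 0.7, -0.6]
finger_gap: 0.0599
grip_force: 0.0
shift [-1.2515  1.1691  0.2662] turn [0.0008 0.0003 0.0002] t 2.05 F [ 0.1522  0.6981 -0.5757] eef [0.4311 0.1671 0.2314]
```

```bash
python3 -m jog '[[[-0.2,0.19,0],[0,0,0]],[[-0.4,0.38,0.1],[0,0,0]],[[-0.6,0.57,0.2],[0,0,0]],[[-0.8,0.76,0.26],[0,0,0]],[[-1,0.95,0.26],[0,0,0]]]' ;python3 -m jog '[[[-0.15,0.12,0],[0,0,0]],[[-0.25,0.2,0.1],[0,0,0]],[[-0.25,0.2,0.3],[0,0,0]],[[-0.25,0.2,0.5],[0,0,0]],[[-0.25,0.2,0.6],[0,0,0]]]' ; python3 - <<'E'
from m import *
todo(.532,-.012,.019,-13.7)
p=bot.capture('scene');q=bot.capture('top')
s=cv2.resize(p['image'][120:240,180:320],None,fx=4,fy=4);t=cv2.resize(q['image'][150:270,170:230],None,fx=4,fy=4)
save('g1',np.hstack([s,t]))
E
```

```text
time: 2.47
eef_pos: [0.511, 0.0274, 0.1985]
ee_rot: [-2.462, -1.948, 0.002]
contact_force: [-0.7, 0.7, 0.7]
finger_gap: 0.0597
grip_force: 0.0
time: 2.88
eef_pos: [0.526, -0.0059, 0.1247]
ee_rot: [-2.462, -1.947, 0.004]
contact_force: [-0.2, -0.9, -0.7]
finger_gap: 0.0601
grip_force: 0.0
shift [-0.0382  0.0637  0.8804] turn [-0.0013 -0.      0.0021] t 2.8833 F [-0.2268 -0.8821 -0.7072] eef [ 0.526  -0.0059  0.1247]
```

View pics/g1.png

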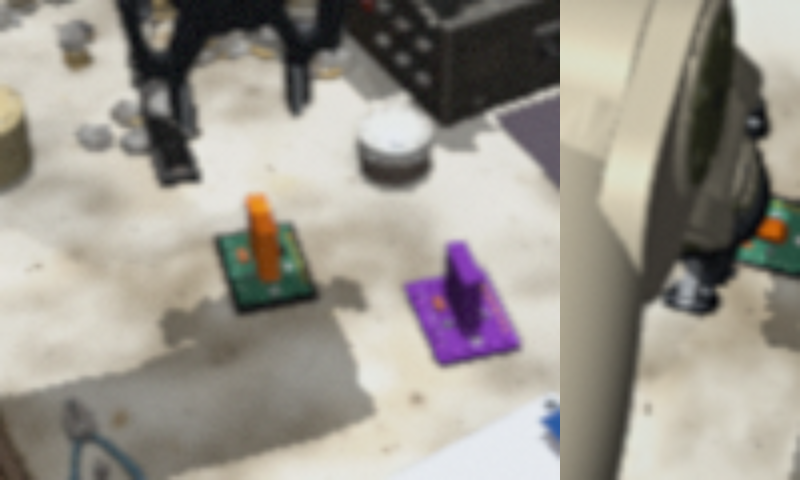

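```bash
python3 - <<'E'
from m import *
p=bot.capture('scene')
o=bot.get_obs();T=R.from_rotvec(o['ee_rot']).as_matrix();e=o['eef_pos']
for s in(-.03,0,.03):
  for b in(0,.006):
    print(s,b,(w2pix(p,e+T[:,1]*s-T[:,2]*b)-[180,120])*4)
print((w2pix(p,[.532,-.012,.053])-[180,120])*4)
E
```

```text
-0.03 0 [[193.0115 127.8946]]
-0.03 0.006 [[192.2505 120.0563]]
0 0 [[240.9554 119.7374]]
0 0.006 [[240.4022 111.9112]]
0.03 0 [[288.33   111.6702]]
0.03 0.006 [[287.9798 103.8561]]
[[259.7721 213.5789]]
```

```bash
python3 -m jog '[[[-0.04,0.06,0.15],[0,0,0]],[[-0.04,0.06,0.35],[0,0,0]],[[-0.04,0.06,0.55],[0,0,0]],[[-0.04,0.06,0.7],[0,0,0]],[[-0.04,0.06,0.77],[0,0,0]]]' ; python3 - <<'E'
from m import *
todo(.531,-.012,.020,-13.7)
E
```

```text
time: 3.45
eef_pos: [0.5332, -0.0121, 0.0346]
ee_rot: [-2.462, -1.949, 0.001]
contact_force: [-0.5, 0.0, -0.3]
finger_gap: 0.0599
grip_force: 0.0
shift [-0.0035 -0.0175  0.1213] turn [-0.0004 -0.      0.0024] t 3.45 F [-0.4977  0.0472 -0.3332] eef [ 0.5332 -0.0121  0.0346]
```

```bash
python3 -m jog '[[[0,-0.01,0.06],[0,0,0]],[[0,-0.01,0.12],[0,0,0]],[[0,-0.01,0.12],[0,0,0]]]'; python3 -m jog '[[[0,0,0],[0,0,0]],[[0,0,0],[0,0,0]],[[0,0,0],[0,0,0]],[[0,0,0],[0,0,0]],[[0,0,0],[0,0,0]]]' -1;python3 -m jog '[[[0,0,0],[0,0,0]],[[0,0,0],[0,0,0]],[[0,0,0],[0,0,0]],[[0,0,0],[0,0,0]],[[0,0,0],[0,0,0]]]'; python3 - <<'E'
from m import *
todo(.5698,-.2735,.05,4.3)
E
```

```text
time: 3.7
eef_pos: [0.5327, -0.0122, 0.0211]
ee_rot: [-2.463, -1.95, -0.0]
contact_force: [0.2, 0.4, -0.2]
finger_gap: 0.0596
grip_force: 0.0
time: 4.12
eef_pos: [0.5336, -0.0126, 0.0222]
ee_rot: [2.463, 1.948, 0.002]
contact_force: [0.4, 0.2, 4.0]
finger_gap: 0.0133
grip_force: 59.1
time: 4.53
eef_pos: [0.5336, -0.0126, 0.0222]
ee_rot: [2.463, 1.948, 0.002]
contact_force: [-0.6, 0.6, 5.2]
finger_gap: 0.0135
grip_force: 59.4
shift [-2.0467  0.7947 -0.2305] turn [ 0.0006  0.     -0.0978] t 4.5333 F [-0.6442  0.6008  5.2354] eef [ 0.5336 -0.0126  0.0222]
```

```bash
python3 -m jog '[[[0,0,-0.1],[0,0,0]],[[0,0,-0.25],[0,0,0]],[[0,0,-0.4],[0,0,0]],[[0,0,-0.6],[0,0,0]],[[-0.1,0.04,-0.6],[0,0,-0.02]]]'; python3 -m jog '[[[-0.2,0.08,0],[0,0,-0.01]],[[-0.4,0.16,0],[0,0,-0.02]],[[-0.6,0.24,0],[0,0,-0.04]],[[-0.8,0.32,0],[0,0,-0.06]],[[-1,0.4,0],[0,0,-0.078]]]'; python3 - <<'E'
from m import *
todo(.5698,-.2735,.05,4.3)
E
```

```text
time: 4.95
eef_pos: [0.5363, -0.0242, 0.0971]
ee_rot: [2.396, 2.027, 0.006]
contact_force: [0.7, -0.3, -0.3]
finger_gap: 0.0132
grip_force: 58.6
time: 5.37
eef_pos: [0.5613, -0.1525, 0.0929]
ee_rot: [-2.131, -2.307, 0.0]
contact_force: [-0.5, 0.2, -0.8]
finger_gap: 0.0133
grip_force: 58.5
shift [-1.0107 -0.0088  0.3568] turn [-0.0003 -0.0002  0.0012] t 5.3667 F [-0.5237  0.2313 -0.7854] eef [ 0.5613 -0.1525  0.0929]
```

```bash
python3 -m jog '[[[-0.25,0,0],[0,0,0]],[[-0.5,0,0],[0,0,0]],[[-0.75,0,0],[0,0,0]],[[-1,0,0.1],[0,0,0]],[[-1,0,0.25],[0,0,0]]]'; python3 -m jog '[[[0,0,0],[0,0,0]],[[0,0,0],[0,0,0]]]'; python3 - <<'E'
from m import *
todo(.569,-.2735,.030,4.3)
p=bot.capture('scene');q=bot.capture('top')
s=cv2.resize(p['image'][185:305,240:370],None,fx=4,fy=4);t=cv2.resize(q['image'][140:260,280:345],None,fx=4,fy=4)
save('g2',np.hstack([s,t]))
# plate edges predicted from TCP: carrier corners
o=bot.get_obs();T=R.from_rotvec(o['ee_rot']).as_matrix();e=o['eef_pos']
for a,b in((38,28),(38,-28),(-38,-28),(-38,28)):
    print(a,b,(w2pix(p,e+T@np.array([a/1000,b/1000,.013]))-[240,185])*4)
E
```

```text
time: 5.78
eef_pos: [0.5727, -0.2781, 0.0646]
ee_rot: [2.136, 2.293, -0.001]
contact_force: [1.1, -0.2, 0.5]
finger_gap: 0.0133
grip_force: 58.6
time: 5.95
eef_pos: [0.5689, -0.2703, 0.0616]
ee_rot: [-2.133, -2.3, 0.001]
contact_force: [0.4, 0.2, -0.4]
finger_gap: 0.013
grip_force: 58.5
shift [-0.0275 -0.0005  0.2629] turn [-0.0012 -0.001   0.    ] t 5.95 F [ 0.3773  0.1944 -0.3722] eef [ 0.5689 -0.2703  0.0616]
38 28 [[285.7559 137.3251]]
38 -28 [[206.8111 177.6056]]
-38 -28 [[288.4665 266.1402]]
-38 28 [[369.3522 221.7278]]
```

View pics/g2.png

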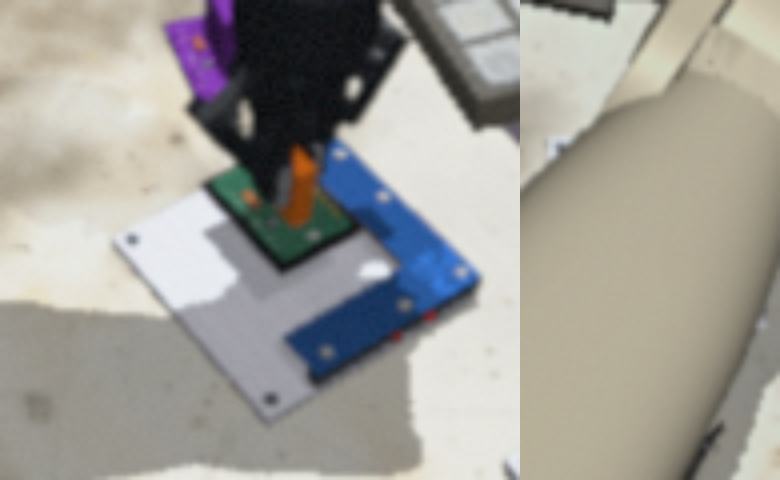

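```bash
python3 -m jog '[[[-0.01,0,0.08],[0,0,0]],[[-0.01,0,0.15],[0,0,0]],[[-0.01,0,0.2],[0,0,0]],[[-0.01,0,0.23],[0,0,0]],[[-0.01,0,0.23],[0,0,0]]]'; python3 -m jog '[[[0,0,0.01],[0,0,0]],[[0,0,0.02],[0,0,0]],[[0,0,0.03],[0,0,0]],[[0,0,0.035],[0,0,0]],[[0,0,0.035],[0,0,0]]]'; python3 - <<'E'
from m import *
todo(.569,-.2735,.030,4.3)
E
```

```text
time: 6.47
eef_pos: [0.57, -0.2715, 0.0343]
ee_rot: [-2.134, -2.303, 0.001]
contact_force: [-0.0, -0.3, -0.5]
finger_gap: 0.0132
grip_force: 58.5
time: 6.88
eef_pos: [0.5708, -0.2725, 0.0315]
ee_rot: [2.136, 2.304, 0.0]
contact_force: [0.3, -0.6, -0.4]
finger_gap: 0.0134
grip_force: 58.5
shift [-0.0074 -0.016   0.0125] turn [ 0.     -0.      0.0002] t 6.8833 F [ 0.3188 -0.5599 -0.3824] eef [ 0.5708 -0.2725  0.0315]
```

```bash
python3 -m jog '[[[0,0,0.005],[0,0,0]],[[0,0,0.01],[0,0,0]],[[0,0,0.01],[0,0,0]],[[0,0,0.01],[0,0,0]]]'; python3 -m jog '[[[0,0,0.005],[0,0,0]],[[0,0,0.01],[0,0,0]],[[0,0,0.01],[0,0,0]],[[0,0,0.01],[0,0,0]]]'; python3 - <<'E'
from m import *
todo(.569,-.2735,.030,4.3)
E
```

```text
time: 7.22
eef_pos: [0.5708, -0.2724, 0.0303]
ee_rot: [-2.136, -2.304, -0.0]
contact_force: [-0.0, -0.2, -0.9]
finger_gap: 0.013
grip_force: 58.7
time: 7.55
eef_pos: [0.5709, -0.2724, 0.0302]
ee_rot: [2.135, 2.303, 0.0]
contact_force: [-1.5, 1.6, 6.1]
finger_gap: 0.0133
grip_force: 59.7
shift [-0.0076 -0.0162  0.002 ] turn [0.0002 0.0001 0.0002] t 7.55 F [-1.5223  1.5603  6.0643] eef [ 0.5709 -0.2724  0.0302]
```

```bash
python3 -m jog '[[[-0.02,0.02,-0.004],[0,0,0]],[[-0.04,0.04,-0.004],[0,0,0]],[[-0.07,0.06,-0.004],[0,0,0]],[[-0.1,0.08,-0.004],[0,0,0]],[[-0.11,0.09,-0.004],[0,0,0]]]'; python3 -m jog '[[[-0.01,0.01,0],[0,0,0]],[[-0.02,0.02,0],[0,0,0]],[[-0.03,0.03,0],[0,0,0]],[[-0.04,0.035,0],[0,0,0]],[[-0.04,0.035,0],[0,0,0]]]'; cat >> m.py <<'E'
def st():
    o=bot.get_obs();a=np.radians(4.3);M=np.array([[np.cos(a),np.sin(a)],[-np.sin(a),np.cos(a)]])
    T=R.from_rotvec(o['ee_rot']).as_matrix()
    print('nest tcp mm',M@(o['eef_pos'][:2]-[.5698,-.2835])*1e3,'z',o['eef_pos'][2]*1e3,'F',M@o['contact_force'][:2],o['contact_force'][2],'tq',o['torque'],'yaw',np.degrees(np.arctan2(T[1,1],T[0,1])),'t',o['time'])
E
python3 -c "
from m import *
st()"
```

```text
time: 7.97
eef_pos: [0.583, -0.2847, 0.0302]
ee_rot: [-2.135, -2.304, -0.001]
contact_force: [-3.0, 3.9, 7.2]
finger_gap: 0.0129
grip_force: 59.8
time: 8.38
eef_pos: [0.5875, -0.2888, 0.0302]
ee_rot: [-2.135, -2.304, -0.001]
contact_force: [-1.7, 3.0, 5.1]
finger_gap: 0.013
grip_force: 59.6
nest tcp mm [17.2111 -6.659 ] z 30.234311535845805 F [-1.4947  3.1442] 5.128611865643426 tq [0.5591 0.3738 0.0267] yaw 4.358927073325946 t 8.3833
```

```bash
python3 -m jog '[[[-0.01,0.01,-0.004],[0,0,0]],[[-0.02,0.02,-0.004],[0,0,0]],[[-0.03,0.03,-0.004],[0,0,0]],[[-0.04,0.04,-0.004],[0,0,0]],[[-0.04,0.04,-0.004],[0,0,0]]]'; python3 -c "
from m import *
st()";python3 -m jog '[[[-0.01,0.01,0],[0,0,0]],[[-0.02,0.02,0],[0,0,0]],[[-0.02,0.02,0],[0,0,0]],[[-0.02,0.02,0],[0,0,0]]]'; python3 -c "
from m import *
st()"
```

```text
time: 8.8
eef_pos: [0.5918, -0.2931, 0.0303]
ee_rot: [-2.134, -2.303, -0.0]
contact_force: [-3.5, 4.1, 6.8]
finger_gap: 0.0133
grip_force: 59.7
nest tcp mm [ 21.1941 -11.2366] z 30.287661584286283 F [-3.1811  4.3969] 6.7837452443014525 tq [0.6493 0.765  0.0946] yaw 4.35474706331885 t 8.8
time: 9.13
eef_pos: [0.5928, -0.2939, 0.0304]
ee_rot: [-2.131, -2.301, 0.0]
contact_force: [-8.3, 8.0, 11.4]
finger_gap: 0.0132
grip_force: 60.4
nest tcp mm [ 22.111  -12.0949] z 30.433494302090836 F [-7.6875  8.5515] 11.407827898537473 tq [1.2998 1.653  0.1051] yaw 4.381853981800657 t 9.1333
```

```bash
python3 -m jog '[[[0,0,-0.006],[0,0,0]],[[0,0,-0.012],[0,0,0]],[[0,0,-0.012],[0,0,0]]]'; python3 - <<'E'
from m import *
st()
p=bot.capture('scene')
save('g3',cv2.resize(p['image'][190:290,260:380],None,fx=6,fy=6,interpolation=2))
print((w2pix(p,np.array([[.5698,-.2835,.008]]))-[260,190])*6)
E
```

```text
time: 9.38
eef_pos: [0.5929, -0.2941, 0.0305]
ee_rot: [-2.131, -2.301, 0.001]
contact_force: [-4.8, 4.4, 4.1]
finger_gap: 0.0131
grip_force: 59.5
nest tcp mm [ 22.2122 -12.3264] z 30.524314244407925 F [-4.4386  4.6974] 4.068753356186851 tq [0.9948 1.1667 0.1164] yaw 4.37554420472328 t 9.3833
[[320.8293 365.7678]]
```

View pics/g3.png

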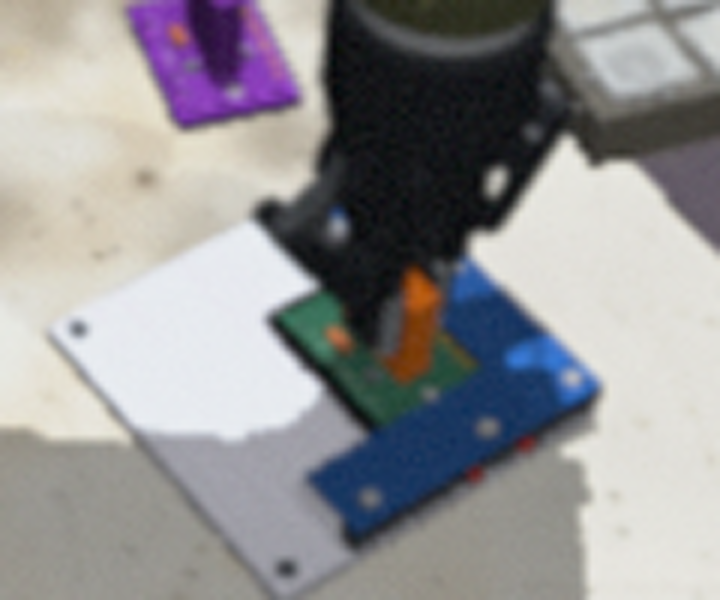

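```bash
python3 -m jog '[[[-0.01,0.01,-0.002],[0,0,0]],[[-0.02,0.02,-0.004],[0,0,0]],[[-0.03,0.03,-0.006],[0,0,0]],[[-0.03,0.03,-0.006],[0,0,0]],[[-0.03,0.03,-0.006],[0,0,0]]]'; python3 -c "
from m import *
st()"
```

```text
time: 9.85
eef_pos: [0.5952, -0.2962, 0.0307]
ee_rot: [-2.128, -2.298, 0.001]
contact_force: [-8.7, 6.7, 6.1]
finger_gap: 0.0131
grip_force: 59.6
nest tcp mm [ 24.3559 -14.5451] z 30.693377842140265 F [-8.169   7.2959] 6.101206674658329 tq [1.5622 1.7883 0.1884] yaw 4.390968548295719 t 9.85
```

```bash
python3 -m jog '[[[-0.007,0.007,-0.002],[0,0,0]],[[-0.014,0.014,-0.004],[0,0,0]],[[-0.014,0.014,-0.004],[0,0,0]],[[-0.014,0.014,-0.004],[0,0,0]]]'; python3 - <<'E'
from m import *
st()
p=bot.capture('scene');q=bot.capture('top')
s=cv2.resize(p['image'][215:285,290:370],None,fx=7,fy=7,interpolation=2)
t=cv2.resize(q['image'][160:230,280:350],None,fx=7,fy=7,interpolation=2)[:,-230:]
save('g4',np.hstack([s,t]))
a=np.radians(4.3);M=np.array([[np.cos(a),-np.sin(a)],[np.sin(a),np.cos(a)]])
for x,y in((-1,-9),(-1,29),(55,-55)):
    w=M@np.array([x,y])/1e3+[.5698,-.2835];print(x,y,(w2pix(p,[*w,.016])-[290,215])*7)
for n,c in(('scene',p),('top',q)):print(n,nest(c))
E
```

```text
time: 10.18
eef_pos: [0.5961, -0.2969, 0.0308]
ee_rot: [-2.126, -2.297, 0.001]
contact_force: [-9.7, 8.3, 6.0]
finger_gap: 0.0127
grip_force: 59.6
nest tcp mm [ 25.2345 -15.3564] z 30.767608193646165 F [-9.076   8.9724] 5.991172028130065 tq [1.7858 2.1065 0.228 ] yaw 4.411513228726353 t 10.1833
-1 -9 [[180.454  255.9617]]
-1 29 [[110.1345 180.1874]]
55 -55 [[406.8212 274.2748]]
scene (array([ 593.1487, -277.8335]), np.float64(12.87763312795563), (np.float64(3.7176148325338656), np.float64(5.414571773530664), np.int64(54), np.int64(57)))Traceback (most recent call last):
  File "<stdin>", line 10, in <module>
  File "m.py", line 17, in nest
    n,l,s,_=cv2.connectedComponentsWithStats(blue.astype(np.uint8));m=(l==1+np.argmax(s[1:,4])).astype(np.uint8)
                                                                            ~~~~~~~~~^^^^^^^^^
    return _wrapfunc(a, 'argmax', axis=axis, out=out, **kwds)
    return bound(*args, **kwds)
ValueError: attempt to get argmax of an empty sequence
```

View pics/g4.png

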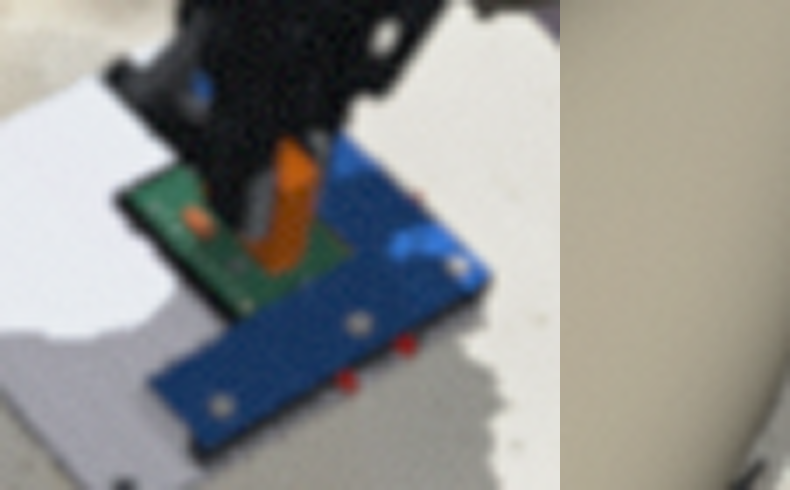

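```bash
cat >> m.py <<'E'
def pins(p,im):
    f=im.astype(float);r=f[...,0]-np.maximum(f[...,1],f[...,2])
    H,W=r.shape;v,u=np.mgrid[:H,:W];X=pix2w(p,np.c_[u.ravel(),v.ravel()],.013)[:,:2]
    a=np.radians(4.3);M=np.array([[np.cos(a),np.sin(a)],[-np.sin(a),np.cos(a)]])
    N=((X-[.5698,-.2835])@M.T*1e3).reshape(H,W,2)
    for nm,s in(('right',(N[...,1]<-60)&(N[...,1]>-105)&(abs(N[...,0])<70)),('far',(N[...,0]>60)&(N[...,0]<105)&(abs(N[...,1])<70))):
        w=np.where(s&(r>35),r,0);k=w>0
        n,l,st_,_=cv2.connectedComponentsWithStats(k.astype(np.uint8))
        for i in range(1,n):
            mm=l==i;print(nm,'area',mm.sum(),'sum',w[mm].sum(),'cen',(N[mm]*w[mm][:,None]).sum(0)/w[mm].sum(),'min',N[mm].min(0),'max',N[mm].max(0))
E
python3 - <<'E'
from m import *
p=bot.capture('scene')
print('start');pins(p,cv2.imread('pics/scene0.png')[:,:,::-1])
print('now');pins(p,p['image'])
E
```

```text
start
right area 5 sum 290.0 cen [ 38.0428 -72.2491] min [ 35.0117 -74.0866] max [ 40.4853 -70.787 ]
right area 4 sum 231.0 cen [ 14.0226 -72.4974] min [ 11.6291 -73.5029] max [ 16.9965 -71.4445]
now
right area 8 sum 487.0 cen [ 37.8913 -73.4462] min [ 35.0117 -76.1569] max [ 40.5326 -70.787 ]
right area 7 sum 414.0 cen [ 13.8293 -73.8505] min [ 11.6291 -76.7555] max [ 16.9965 -71.4445]
far area 6 sum 318.0 cen [61.0966  6.9583] min [60.6465  1.0891] max [62.6084 12.1357]
```

```bash
python3 -m jog '[[[-0.01,0.01,-0.002],[0,0,0]],[[-0.02,0.02,-0.004],[0,0,0]],[[-0.03,0.03,-0.004],[0,0,0]],[[-0.03,0.03,-0.004],[0,0,0]],[[-0.03,0.03,-0.004],[0,0,0]]]'; python3 - <<'E'
from m import *
st()
p=bot.capture('scene')
pins(p,p['image'])
E
```

```text
time: 10.75
eef_pos: [0.5983, -0.2987, 0.0309]
ee_rot: [-2.123, -2.294, 0.002]
contact_force: [-14.1, 11.5, 9.9]
finger_gap: 0.0128
grip_force: 60.1
nest tcp mm [ 27.2702 -17.2744] z 30.92956989861263 F [-13.1997  12.5604] 9.887028662407648 tq [2.5374 2.9518 0.2696] yaw 4.437373581256281 t 10.75
right area 10 sum 654.0 cen [ 37.8659 -74.3318] min [ 35.0117 -78.2183] max [ 40.5326 -70.787 ]
right area 9 sum 540.0 cen [ 13.7527 -74.7491] min [ 11.6291 -78.794 ] max [ 16.9965 -71.4445]
far area 14 sum 822.0 cen [61.9125  3.1324] min [60.6465 -6.1923] max [64.5693 12.1357]
far area 1 sum 37.0 cen [ 81.8711 -31.0228] min [ 81.8711 -31.0228] max [ 81.8711 -31.0228]
```

```bash
python3 -m jog '[[[-0.01,0.005,-0.005],[0,0,0]],[[-0.02,0.01,-0.01],[0,0,0]],[[-0.02,0.01,-0.01],[0,0,0]],[[-0.02,0.01,-0.01],[0,0,0]]]'; cat > e.py <<'E'
from m import *
st()
p=bot.capture('scene')
pins(p,p['image'])
a=np.radians(4.23);M=np.array([[np.cos(a),-np.sin(a)],[np.sin(a),np.cos(a)]])
g=cv2.cvtColor(p['image'],cv2.COLOR_RGB2GRAY).astype(np.float32)
xs=np.arange(-15,10,.25);E=[]
for y in np.arange(-14,16,2.):
    w=np.c_[xs,np.full_like(xs,y)]@M.T/1e3+[.5691,-.2845]
    uv=w2pix(p,np.c_[w,np.full(len(xs),.008)]).astype(np.float32)
    v=cv2.remap(g,uv[:,0],uv[:,1],cv2.INTER_LINEAR).ravel()
    hi=v[:12].mean();lo=v.min();k=np.argmax(v<(hi+lo)/2);E.append((y,xs[k],hi,lo))
E=np.array(E);print(E.astype(int).tolist() if 0 else E[:,1])
f=np.polyfit(E[:,0],E[:,1],1);print('near edge x',np.median(E[:,1]),'-> centre',np.median(E[:,1])+28,'skew deg',np.degrees(np.arctan(f[0])))
E
python3 e.py
```

```text
time: 11.13
eef_pos: [0.5992, -0.3005, 0.0311]
ee_rot: [-2.122, -2.293, 0.002]
contact_force: [-13.9, 11.3, 5.4]
finger_gap: 0.0133
grip_force: 59.8
nest tcp mm [ 28.0258 -19.1865] z 31.098651907973093 F [-12.9979  12.2854] 5.447926447190157 tq [2.6438 2.8633 0.3596] yaw 4.440982574888192 t 11.1333
right area 12 sum 802.0 cen [ 37.9401 -75.0607] min [ 35.0117 -79.4309] max [ 40.5797 -70.787 ]
right area 10 sum 657.0 cen [ 13.7554 -75.445 ] min [ 11.6291 -79.9943] max [ 16.9965 -71.4445]
far area 14 sum 876.0 cen [61.997   0.1046] min [60.6514 -9.8084] max [64.5653  8.4368]
far area 1 sum 38.0 cen [ 81.8711 -31.0228] min [ 81.8711 -31.0228] max [ 81.8711 -31.0228]
[0.75 1.   1.5  1.5  1.75 1.   0.5  0.   0.25 0.75 1.   1.25 1.   1.
 1.  ]
near edge x 1.0 -> centre 29.0 skew deg -0.4859793322874937
```

```bash
cat > tilt.py <<'E'
from m import *
p=bot.capture('scene');P=cloud(p);hsv=cv2.cvtColor(p['image'],cv2.COLOR_RGB2HSV)
g=(hsv[...,1]>60)&(hsv[...,0]>40)&(hsv[...,0]<90)&(np.hypot(P[...,0]-.597,P[...,1]+.29)<.06)&(P[...,2]<.03)
g=cv2.erode(g.astype(np.uint8),np.ones((3,3)))>0
X=P[g];A=np.c_[X[:,:2]-[.597,-.30],np.ones(len(X))]
for _ in range(3):
    c=np.linalg.lstsq(A,X[:,2],rcond=None)[0];r=X[:,2]-A@c;k=abs(r)<2*r.std()+1e-4;X,A=X[k],A[k]
print('n',len(X),'slope',c[:2],'z',c[2],'sd',r.std(), 'err',r.std()/np.sqrt(len(X))/X[:,:2].std(0))
w=(hsv[...,1]<40)&(hsv[...,2]>90)&(np.hypot(P[...,0]-.53,P[...,1]+.30)<.03)
print('nest z',np.median(P[w][:,2]))
save('fin',cv2.resize(p['image'][200:285,280:370],None,fx=7,fy=7,interpolation=2))
E
python3 tilt.py
```

```text
n 53 slope [-0.0166  0.0109] z 0.01748985859121372 sd 0.0011066869434710016 err [0.0334 0.0088]
nest z 0.010137223989566235
```

View pics/fin.png

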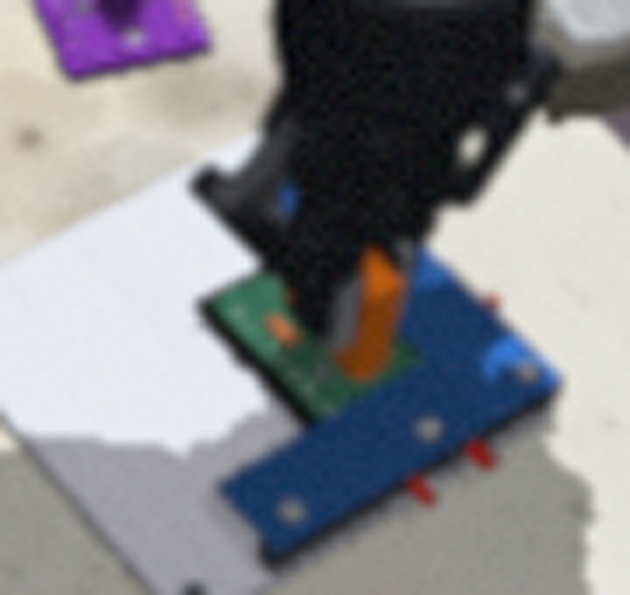

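The carrier sits flat under both lips with tilt about 0.02. The right pins stand well out at crop (420,490) and (480,455), and a far pin shows at (490,300). I'll let it settle, check for drift, then hand in.

```bash
python3 -m jog '[[[0,0,0],[0,0,0]],[[0,0,0],[0,0,0]],[[0,0,0],[0,0,0]],[[0,0,0],[0,0,0]],[[0,0,0],[0,0,0]]]'; python3 e.py; python3 -c "
from plant import bot
print(bot.job_done())"
```

```text
time: 11.65
eef_pos: [0.5992, -0.3005, 0.0311]
ee_rot: [-2.122, -2.293, 0.002]
contact_force: [-13.0, 12.7, 5.4]
finger_gap: 0.0132
grip_force: 59.8
nest tcp mm [ 28.047  -19.1641] z 31.120680640753807 F [-11.9835  13.6405] 5.417048573855873 tq [2.6206 2.8988 0.2912] yaw 4.4459090214113575 t 11.65
right area 12 sum 805.0 cen [ 37.9474 -75.056 ] min [ 35.0117 -79.4309] max [ 40.5797 -70.787 ]
right area 10 sum 654.0 cen [ 13.7667 -75.4215] min [ 11.6291 -79.9943] max [ 16.9965 -71.4445]
far area 14 sum 857.0 cen [61.9811  0.1594] min [60.6514 -9.8084] max [64.5653  8.4368]
far area 1 sum 37.0 cen [ 81.8711 -31.0228] min [ 81.8711 -31.0228] max [ 81.8711 -31.0228]
[0.75 1.   1.5  1.5  1.5  1.   0.5  0.   0.25 0.75 1.   1.25 1.   1.
 0.75]
near edge x 1.0 -> centre 29.0 skew deg -0.5882842054598533
the job is handed in; nothing more can be done
None
```

The job is handed in at about 12 s (no verdict came back): the carrier is still gripped, flat and square under both lips, with the right bar about 6 mm in by its pins and the far bar an estimated 6 to 8 mm in, less certain because its pins were mostly hidden; nothing else was touched as far as I could see.

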